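Clamp the flow cell and hold the curing lamp over its window

ROBOT

A 6-joint arm with a two-finger parallel gripper is mounted at the origin on the work surface. World frame = base frame: x ahead of the robot, y to its left, z up, the work surface at z = 0. Lengths are in m, angles in rad, forces in N, time in s.
With the tool pointing down it reaches from about 0.35 to 0.775 m from the base axis. Payload 7.3 kg.
Tool frame: the origin (TCP) lies at the centre of the arm's flange, where the gripper is bolted on; the fingertips stand 178 mm ahead of it and the grasp point (between the pads) lies 159 mm ahead of it (tip_extent is the distance from the TCP to the fingertips, in m); z points along the fingers, y is the line along which they close (so a half turn about z gives the same grasp; the last joint's range is limited). The gripper opens to 92 mm and grips with 3 to 60 N. Pads are 19 mm wide; open, the fingers measure 130 mm over their backs; the gripper's body (75 mm by 190 mm) begins 47 mm behind the grasp point.
Start: joints at [-1.349, 0.342, 1.524, -0, 1.275, -0.146], TCP at [0.189, -0.49, 0.405] pointing down, gripper open.
Joint ranges: [-2.53, 2.53], [-0.77, 2.02], [0.04, 2.7], [-1, 4.14], [0.28, 2.66], [-3.11, 3.11]. Speed limits (rad/s): [2.57, 2.57, 3.14, 3.14, 3.14, 3.14].

INTERFACE

Orientations are given as [roll, pitch, yaw] about the fixed x, y, z axes, in that order (R = Rz(yaw) Ry(pitch) Rx(roll)).
In Python, from cell import * gives the robot as it stands.
- The arm moves only by the tool arm_command, never from a script. Its arguments are lists of equal length, an entry for each row: "xyz": the shift along the world's x, y, z in mm, a list of three; "spin": the turn about the world's z in degrees. In form: {"xyz": [[tx, ty, tz], ...], "spin": [spin, ...]}. A call has 1 to 20 rows; each row shifts and turns the commanded pose from where the row before left it; what a row does not reach is not made up. A row lasts 1/10 s, in which the tool goes at most 50 mm and 8.59 degrees, less where a joint would pass 70% of its speed; a pose out of reach is approached as far as the arm can. A call with a gripper value outside its range is refused whole. "jaw" is the opening, from -1 (shut) to 1 (fully open), set as the call begins (left out, the last holds). The fingers move at their own pace and stop on an object; "squeeze" is the grip in N (left out, the last holds). Time passes only in rows, so rows that do not move let the fingers close. It gives the time, the measured TCP pose, the force, the opening and the grip force at its end, in the units of the state.
- observe(): the state, without advancing time (a new reading comes with each control period).
- read_camera(name): name is "scene" or "top" or "wrist"; returns a dict with "img" (480x640x3 uint8, red, green, blue), "depth" (480x640 float32, m along the optical axis (not along the pixel's ray), 0 where there is no reading), "fx", "fy", "cx", "cy" (pixels), "world_from_camera" (4x4, takes a point from camera to world coordinates). Camera axes: x right, y up, looking along -z (the intrinsics and any distortion apply to the point x, -y, -z); pixel columns grow to the right and rows downward; lengths in m; the calibration is good to about 2 mm. A picture is of the moment at which its call begins.
- hand_in(): hands the job in; it is judged then, once.
The state is a dict: "time": time; "qpos": joint angles; "qvel": joint speeds; "joint_efforts": joint torques, N m; "tool_pos": TCP position; "tool_rot": TCP orientation; "contact_force": force on the tool from outside, world axes, zero at the start; "torque": the same for the moment, N m; "opening": finger opening in m; "grip_force": force on a finger pad.
Only numpy, scipy, OpenCV 4.12 (cv2) and the standard library are available. Lean on these libraries where they do the work, as an engineer would, in place of code of your own. Each camera call takes 0.05 s, during which the arm holds its last target. There are 200 camera calls.

TASK

Cure the glued flow cell: first pull the red handle of the jig's toggle clamp right over until it lies level and locks with its rubber foot on the cell, and let go of it. Then take the UV lamp out of its cradle, carry it over the top of the tubes, bottle and dishes without disturbing anything, and bring it down level and square over the middle of the cell's window, about a centimetre above, never touching the cell. Finish there, still holding the lamp in the air over the clamped cell.

Things in the scene. Friction and masses are not known exactly. Their poses are not given: they have to be found in the camera images.
- jig: Bonding jig screwed to the bench: aluminium plate 195 x 96 mm, top 14 mm up, dark fences to 20 mm round the flow cell, and a steel toggle clamp with a red handle. Origin on the bench below the middle of the cell's window; x points along the jig away from the clamp, z up. The plate runs from x = -145 to 50 mm. The clamp works in the plane y = 0; arm pin at x = -87, z = 38 mm.
- target (a point): Fixed point of the jig, 22 mm above the bench over its origin: where the middle of the cell's window lies when the cell sits in the fences.
- clamp_arm (a joint): Angle of the clamp's pressing arm, rad: 0 = open, arm upright (top 95 mm above the bench); grows as it swings down; 1.54 = level, pressing on the cell. Linked to the red handle, whose last 0.2 rad of travel, past centre, lock it and hardly move the arm. It stays where it is left; about 1 to 4 N at the grip moves it.
- clamp_grip (a point): Middle of the clamp's red grip (66 long, 14 wide across the jig, 18 mm deep). In the jig's frame: fully open, handle upright, at x -112, z 125 mm (end of grip 150 mm up); locked, handle level towards -x, at x -180, z 60 (top of grip 69). In between it follows, within 3 mm, a circle of radius 51 mm about x -127.5, z 76..
- clamp_tip: Black rubber foot, 12 mm wide, on the sprung spindle at the end of the clamp's arm; its origin is at the arm's pin. Locked, it presses with about 6 N on the steel spot at the clamp end of the cell, 42 mm from the middle of the window; arm and spindle then stand 35 mm high over the cell there, the arm's end 31 mm from the middle of the window.
- cell: Flow cell, a glued dark-framed plate 76 x 52 x 8 mm with a pink square window, lying loose between the jig's fences, its x axis along the jig's. Origin at the middle of its underside.
- window (a point): Middle of the top of the cell's 40 x 40 mm window, 22 mm above the bench; axes as the cell's: x away from the clamp, y across the jig, z up.
- cradle: White charging cradle fixed to the bench, 110 x 100 mm, with a pocket 46 x 66 mm for the lamp head: floor 8 mm, walls 20 mm above the bench. Origin on the bench below the middle of the pocket.
- lamp: Cordless UV lamp, already on, standing face down in its cradle: black head 40 (x) x 60 (y) x 18 mm with the light face below, cooling fins to 34 mm, then an upright blue battery handle 36 (x) x 28 (y) mm up to 122 mm. 0.22 to 0.4 kg. Origin in the middle of the light face, z up; looks the same either way round.
- lamp_grip (a point): Middle of the lamp's blue handle, 85 mm straight above the middle of the light face; the place to grip, across its 28 mm (y) or 36 mm (x).
- rack: White rack of capped sample tubes, 150 x 62 mm, 119 mm tall, in the middle of the bench between jig and cradle. Origin below its middle. Leave alone.
- bottle: Amber bottle, 58 mm in diameter, 115 mm tall, in the same row on the robot's side. Origin below its middle. Leave alone.
- dish1: Lowest of a stack of four closed petri dishes, 89 mm in diameter, 15 mm high each (60 mm in all), in the same row on the far side. Origin below its middle. Leave alone.
- tip_box: Blue box of pipette tips with a clear lid, 85 x 120 mm, 75 mm tall. Origin below its middle. Leave alone.
- tube_tray: Red tray of small tubes, 80 x 140 mm, 38 mm tall. Origin below its middle. Leave alone.
- syringe: Amber adhesive syringe lying on the bench, about 150 mm long. Leave alone.
- slide_box: White box of slides, 85 x 32 mm, 32 mm tall. Origin below its middle. Leave alone.
- dish2: Second dish of the stack. Leave alone.
- dish3: Third dish of the stack. Leave alone.
- dish4: Top dish of the stack. Leave alone.
Not all that is in view belongs to the job. What is shaped like the lamp but yellow is not meant.

How it is judged:
On the way, in this order (a step that is already met when the one before it is completed fails the run):
1. the clamp is thrown and locked on the flow cell and let go, with the lamp still in its cradle (value of joint clamp_arm above 1.48 rad and z of clamp_grip in the frame of jig below 0.067 m and contact force between clamp_tip and cell above 3 N and distance between window and target below 0.004 m and contact force between the fingers and jig below 0.1 N and distance between lamp and cradle below 0.015 m), for 0.3 s.
2. the lamp is carried higher than the row of things between (value of joint clamp_arm above 1.48 rad and z of clamp_grip in the frame of jig below 0.067 m and contact force between clamp_tip and cell above 3 N and distance between window and target below 0.004 m and height (world z) of lamp above 0.125 m and contact force between the fingers and lamp above 0.5 N), for 0.1 s.
At the end, for the whole second after the job is handed in: Clamp locked (arm over 1.48 rad, grip under 67 mm, foot over 3 N), cell in place within 4 mm, robot off the jig; lamp held still by the fingers, face 3 to 18 mm above the window, within 8 mm of its middle in x and y, 0.14 rad of square and 0.1 rad of level, touching neither cell, jig nor cradle (value of joint clamp_arm above 1.48 rad and z of clamp_grip in the frame of jig below 0.067 m and contact force between clamp_tip and cell above 3 N and distance between window and target below 0.004 m and x of lamp in the frame of window between -0.008 and 0.008 m and y of lamp in the frame of window between -0.008 and 0.008 m and z of lamp in the frame of window between 0.003 and 0.018 m and angle between the y axis of lamp and the y axis of window, either way round below 0.14 rad and angle between lamp's own z axis and vertical below 0.1 rad and contact force between the fingers and lamp above 1 N and linear speed of lamp below 0.02 m/s and angular speed of lamp below 0.15 rad/s and contact force between lamp and cell below 0.05 N and contact force between lamp and jig below 0.05 N and contact force between lamp and cradle below 0.05 N and contact force between each of the arm, the fingers and jig below 0.1 N); the arm keeps its last pose, push and grip.
It fails at once if a bystander is knocked or shoved (moved by more than 12 mm) (distance of any of rack, bottle, dish1, dish2, dish3, dish4, tip_box, tube_tray, syringe, slide_box from where it was at the start of the episode above 0.012 m).
It fails at once if the lamp touches the flow cell (contact force between lamp and cell above 0.3 N).
It also fails if it takes over 67 s, if anything falls off the work surface, if the arm or the gripper's body presses on something with over 40 N, if the wrist force passes 120 N, or if a joint passes its speed limit or range.

## Working session

There is one attempt and no reset: what is moved stays moved. The work goes in short steps, Python scripts to look and compute and a tool call to move; the robot and the scene stay as the last step left them, time stands still between calls to the robot, and variables do not carry over. Pictures are saved under pics/ and viewed, at most 10 in all, crops included, and the job is handed in when it is done.

Besides the shell and the picture viewer there is one more tool, called after "Emit:" by a JSON object that holds its "op" and its "data", one argument or row to a line. arm_command: Moves the arm, as the interface text tells. Its arguments: {"type":"object","properties":{"xyz":{"type":"array","items":{"type":"array","items":{"type":"number"}}},"spin":{"type":"array","items":{"type":"number"}},"jaw":{"type":"number"},"squeeze":{"type":"number"}},"required":["xyz","spin"]}

```bash
mkdir -p pics; cat > h.py <<'E'
from cell import *
import numpy as np, cv2
def cloud(c):
    d=c["depth"]; v,u=np.mgrid[0:480,0:640]
    p=np.stack([(u-c["cx"])/c["fx"]*d,-(v-c["cy"])/c["fy"]*d,-d,np.ones_like(d)],-1)
    w=p@np.array(c["world_from_camera"]).T
    w=w[...,:3]; w[d==0]=np.nan
    return w
E
python3 - <<'E'
from h import *
for n in ("top","scene"):
    c=read_camera(n); np.savez(n+"0.npz",**c)
    cv2.imwrite(f"pics/{n}0.png",c["img"][...,::-1])
    print(n,{k:c[k] for k in c if k not in("img","depth")})
print(observe())
E
```

```text
top {'fx': 533.4135701068755, 'fy': 533.4135701068755, 'cx': 314.9742077785807, 'cy': 238.8534977665604, 'world_from_camera': array([[ 0.00754475,  0.98153136, -0.19115248,  0.34391508],
       [-0.99995446,  0.00852258,  0.00429383, -0.01199224],
       [ 0.00584364,  0.19111138,  0.98155096,  1.34208199],
       [ 0.        ,  0.        ,  0.        ,  1.        ]])}
scene {'fx': 433.32103802597544, 'fy': 433.32103802597544, 'cx': 317.7679292402561, 'cy': 247.98595483969743, 'world_from_camera': array([[-0.82787192, -0.40065133,  0.39256413,  0.9814605 ],
       [ 0.56074069, -0.60870005,  0.56129682,  0.60401853],
       [ 0.01406949,  0.68480856,  0.72858719,  0.87382317],
       [ 0.        ,  0.        ,  0.        ,  1.        ]])}
{'time': 0.1, 'qpos': array([-1.34901402e+00,  3.42634299e-01,  1.52488500e+00, -4.85230085e-05,
        1.27538640e+00, -1.45997616e-01]), 'qvel': array([ 0.00096823, -0.00254023, -0.00281086, -0.00241619, -0.00026635,
       -0.00033467]), 'joint_efforts': array([ 1.72568019e-03, -4.32004523e+01, -2.44694442e+01,  7.19467155e-02,
        5.26424136e-02, -4.08889980e-05]), 'tool_pos': array([ 0.18875191, -0.48977576,  0.40413677]), 'tool_rot': array([-3.14028683e+00, -1.45111871e-04,  3.67793983e-01]), 'contact_force': array([0.58681104, 0.54547116, 0.44115401]), 'torque': array([-0.01906753,  0.01002252, -0.0098727 ]), 'grip_force': 0.0, 'opening': 0.09179159167151361}
```

View pics/top0.png

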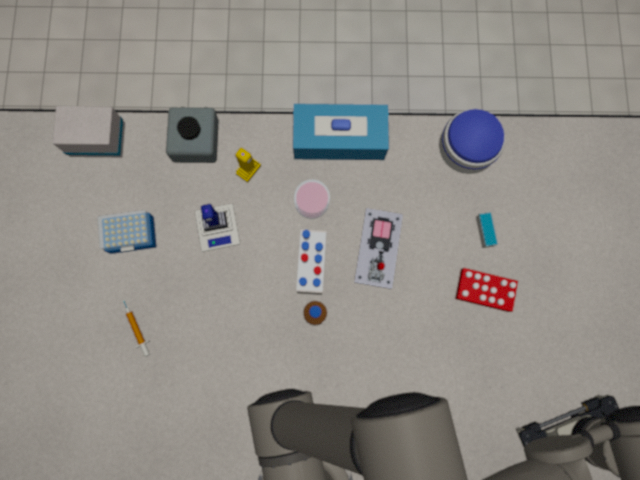

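View pics/scene0.png

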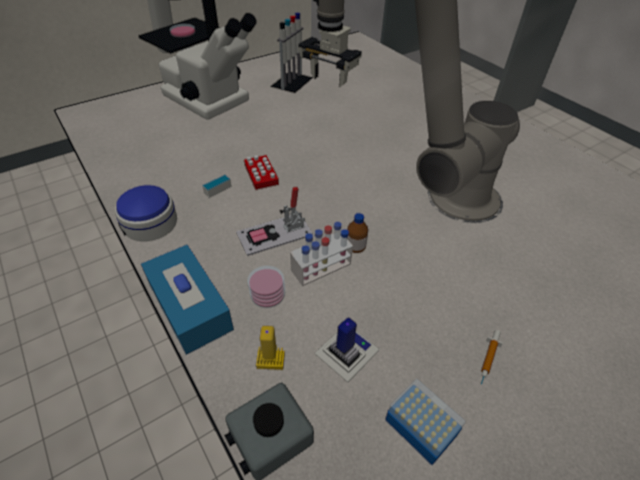

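Top view: the jig is at about (380,248), with the window at (382,232) and the red grip at (380,266). The cradle is at (218,228), the lamp handle at (208,214), the rack at (311,261), the bottle at (315,312) and the dishes at (312,198). The scene view agrees with this. Next I'll measure them.

```bash
python3 - <<'E'
from h import *
def rect(p): 
    r=cv2.minAreaRect((p[:,:2]*1000).astype(np.float32)); return [np.round(x,1) for x in r]
for n in ("top","scene"):
    c=dict(np.load(n+"0.npz")); w=cloud(c); im=c["img"].astype(int); R,G,B=im[...,0],im[...,1],im[...,2]
    hsv=cv2.cvtColor(c["img"],cv2.COLOR_RGB2HSV).astype(int); H,S,V=hsv[...,0],hsv[...,1],hsv[...,2]
    X,Y,Z=w[...,0],w[...,1],w[...,2]
    print(n,"bench z",np.nanmedian(Z[(X>.3)&(X<.4)&(Y>0)&(Y<.1)]))
    def rep(name,m,f=None):
        p=w[m]; 
        if len(p)<4: print(name,len(p)); return
        print(name,len(p),"med",np.round(np.median(p,0)*1000,1),"lo",np.round(np.percentile(p,3,axis=0)*1000),"hi",np.round(np.percentile(p,97,axis=0)*1000),rect(p))
    jig=(X>.25)&(X<.6)&(Y>-.25)&(Y<-.07)
    rep("jig plate",jig&(Z>.009)&(Z<.018))
    rep("jig all",jig&(Z>.009)&(Z<.028))
    rep("pink",jig&(R>G+40)&(Z<.035)&(V>120)&(H>150)&(S<150))
    rep("redgrip",jig&(R>G+60)&(S>150)&(Z>.07))
    rep("clamp high",jig&(Z>.08))
    cr=(X>.3)&(X<.65)&(Y>.12)&(Y<.36)
    rep("cradle",cr&(Z>.012)&(Z<.026))
    rep("lamp blue",cr&(Z>.05)&(B>R+30)); rep("lamp top",cr&(Z>.115)); rep("lamp head", cr&(Z>.022)&(Z<.045))
    mid=(X>.2)&(X<.75)&(Y>-.09)&(Y<.12)
    rep("row>100",mid&(Z>.09)); rep("row",mid&(Z>.03))
    rep("yellow",(X>.4)&(X<.75)&(H>20)&(H<32)&(S>180)&(Z>.03))
E
```

```text
top bench z -0.0003251463774303076
jig plate 1115 med [ 539.6 -165.9   13.8] lo [ 487. -220.   10.] hi [ 593. -122.   18.] [array([ 441.7, -155.5]), array([ 96.8, 332.5]), np.float64(81.4)]
jig all 1385 med [ 547.2 -169.2   14.6] lo [ 487. -220.   10.] hi [ 597. -124.   24.] [array([ 441.7, -155.5]), array([ 96.8, 332.5]), np.float64(81.4)]
pink 1
redgrip 33 med [ 515.2 -164.6  150.7] lo [ 510. -171.  148.] hi [ 522. -160.  155.] [array([ 515.2, -165.6]), array([13.6, 11.4]), np.float64(0.5)]
clamp high 3494 med [ 268.7 -117.8  741.3] lo [ 251. -167.  152.] hi [513. -73. 757.] [array([ 406.1, -124.7]), array([102.7, 314.4]), np.float64(88.6)]
cradle 295 med [622.6 233.   18.2] lo [589. 195.  12.] hi [647. 274.  25.] [array([537.8, 219.5]), array([238.1,  91.1]), np.float64(8.2)]
lamp blue 175 med [636.4 231.2 126.2] lo [627. 223.  58.] hi [649. 247. 133.] [array([639.3, 235.4]), array([24.9, 24.4]), np.float64(8.9)]
lamp top 128 med [637.3 236.2 128.7] lo [627. 223. 118.] hi [649. 250. 134.] [array([638.7, 238. ]), array([24.4, 29.4]), np.float64(6.2)]
lamp head 173 med [632.  234.6 
[... 1190 characters left out ...]
e 80 med [642.6 240.8 128. ] lo [635. 227. 122.] hi [649. 249. 131.] [array([642.2, 237.7]), array([18.6, 23.1]), np.float64(9.3)]
lamp top 106 med [641.7 239.6 127.9] lo [632. 223. 119.] hi [649. 250. 131.] [array([640.7, 236.5]), array([18.1, 28.6]), np.float64(0.0)]
lamp head 106 med [639.1 258.5  33.5] lo [627. 245.  23.] hi [649. 265.  42.] [array([638.4, 255.7]), array([25.1, 19.3]), np.float64(12.1)]
row>100 8084 med [240.6   0.9 372.8] lo [205. -69. 105.] hi [566. 102. 573.] [array([382. , -26.3]), array([193.1, 423.1]), np.float64(74.8)]
row 10894 med [247.4   2.5 276.6] lo [206. -64.  37.] hi [723.  98. 570.] [array([462.6, -24.4]), array([200. , 562.6]), np.float64(80.5)]
yellow 0
```

```bash
python3 - <<'E'
from h import *
t=cv2.imread("pics/top0.png"); a=cv2.resize(t[195:300,345:415],None,fx=5.5,fy=5.5,interpolation=2); b=cv2.resize(t[195:300,185:250],None,fx=5.5,fy=5.5,interpolation=2)
cv2.imwrite("pics/crop.png",np.hstack([a,b]))
E
```

```text
(no output)
```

View pics/crop.png

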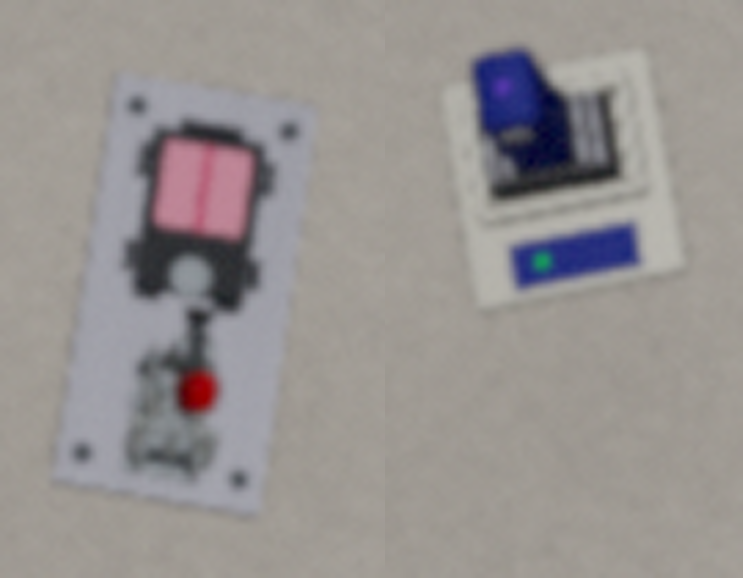

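The crop shows the jig with the pink window in its upper half and the red grip's upright end over the clamp. It leans about -8° in yaw. The cradle and lamp are turned the other way. My regions of interest cut off both objects at large x, so I'll redo the fits with wider ones.

```bash
python3 - <<'E'
from h import *
def rect(p): 
    r=cv2.minAreaRect((p[:,:2]*1000).astype(np.float32)); return np.round(r[0],1),np.round(r[1],1),round(r[2],1)
def big(m):
    n,l,s,_=cv2.connectedComponentsWithStats(m.astype(np.uint8)); return l==1+np.argmax(s[1:,4])
for n in ("top","scene"):
    c=dict(np.load(n+"0.npz")); w=cloud(c); im=c["img"].astype(int); R,G,B=im[...,0],im[...,1],im[...,2]
    H,S,V=np.moveaxis(cv2.cvtColor(c["img"],cv2.COLOR_RGB2HSV).astype(int),2,0)
    X,Y,Z=w[...,0],w[...,1],w[...,2]
    def rep(name,m,comp=False):
        if comp and m.any(): m=big(m)
        p=w[m]
        if len(p)<4: print(name,len(p)); return
        print(name,len(p),"med",*np.round(np.median(p,0)*1000,1),"lo",*np.round(np.percentile(p,3,axis=0)*1000),"hi",*np.round(np.percentile(p,97,axis=0)*1000),*rect(p))
    print(n)
    jig=(X>.42)&(X<.73)&(Y>-.26)&(Y<-.08)
    rep("jig low",jig&(Z>.007)&(Z<.03),1)
    rep("pink",jig&(R>G+30)&(Z<.035)&(Z>.01)&(V>90)&(X>.55),1)
    rep("red",jig&(R>G+60)&(S>150)&(Z>.09),1)
    cr=(X>.5)&(X<.8)&(Y>.12)&(Y<.36)
    rep("cradle",cr&(Z>.010)&(Z<.027),1)
    rep("lamp top",cr&(Z>.115)&(B>R+20)&(X<.68),1)
    rep("head/fins",cr&(Z>.024)&(Z<.04)&(V<110))
    mid=(X>.35)&(X<.8)&(Y>-.09)&(Y<.1)
    rep("rack+bottle",mid&(Z>.09)&(Z<.2)); rep("dish",mid&(X>.66)&(Z>.045)&(Z<.08))
    rep("yellow",(X>.6)&(X<.9)&(Y>.08)&(Y<.3)&(R>B+60)&(Z>.03))
    rep("micro",(X>.4)&(X<.8)&(Y<-.3)&(Y>-.5)&(Z>.02))
E
```

```text
top
jig low 2511 med 591.3 -177.9 15.1 lo 491.0 -228.0 9.0 hi 674.0 -126.0 25.0 [ 582.5 -178.1] [ 97.2 195.6] 80.5
pink 276 med 628.4 -187.0 21.5 lo 608.0 -206.0 16.0 hi 649.0 -167.0 26.0 [ 628.6 -186.5] [43.1 43.6] 79.8
red 33 med 515.2 -164.6 150.7 lo 510.0 -171.0 148.0 hi 522.0 -160.0 155.0 [ 515.2 -165.6] [13.6 11.4] 0.5
cradle 365 med 631.0 230.5 19.2 lo 608.0 197.0 10.0 hi 678.0 278.0 26.0 [642.4 239.9] [80.6 89.5] 8.8
lamp top 165 med 643.3 235.7 128.9 lo 629.0 224.0 118.0 hi 659.0 248.0 133.0 [644.2 236.8] [33.7 25.7] 10.4
head/fins 85 med 632.4 227.0 27.9 lo 623.0 185.0 24.0 hi 718.0 260.0 39.0 [692.1 193.8] [ 45.8 192.1] 54.2
rack+bottle 645 med 515.7 -14.2 117.6 lo 405.0 -30.0 92.0 hi 598.0 16.0 123.0 [501.8  -5.9] [ 53.3 206.8] 88.7
dish 995 med 702.0 -7.0 59.7 lo 663.0 -47.0 53.0 hi 741.0 31.0 64.0 [703.8  -8. ] [87.3 87.5] 0.2
yellow 332 med 779.9 156.7 100.5 lo 767.0 139.0 31.0 hi 802.0 176.0 125.0 [786.7 158. ] [34.3 51.7] 56.7
micro 2686 med 501.8 -437.2 29.9 lo 438.0 -495.0 22.0 hi 797.0 -376.0 87.0 [ 611.9 -432.5] [377. 133.] 0.4
scene
jig low 1531 med 603.7 -166.9
[... 336 characters left out ...]
200.0 11.0 hi 681.0 276.0 26.0 [637.9 234. ] [80.5 80.3] 12.8
lamp top 215 med 652.8 241.3 127.5 lo 635.0 228.0 117.0 hi 667.0 252.0 131.0 [650.7 239. ] [33.  25.3] 13.3
head/fins 216 med 660.7 248.8 29.8 lo 630.0 172.0 24.0 hi 793.0 266.0 40.0 [707.  209.2] [ 47.3 192.9] 55.5
rack+bottle 807 med 538.9 -13.1 112.9 lo 414.0 -31.0 91.0 hi 605.0 16.0 120.0 [507.2  -7.2] [ 56.1 202. ] 88.6
dish 931 med 707.6 -5.3 58.8 lo 667.0 -48.0 49.0 hi 746.0 32.0 62.0 [705.5 -10. ] [89.3 87.1] 61.5
yellow 491 med 797.6 168.4 89.2 lo 773.0 145.0 31.0 hi 813.0 178.0 123.0 [793.5 159.6] [34.1 52.2] 55.1
micro 995 med 508.2 -438.5 29.1 lo 446.0 -494.0 22.0 hi 797.0 -377.0 77.0 [ 615.2 -435.8] [130.4 369.4] 89.5
```

Emit:
{"op": "arm_command", "data": {
  "xyz": [
    [23, 20, 0],
    [23, 20, 0],
    [23, 20, 0],
    [23, 20, 0],
    [23, 20, 0],
    [23, 20, 0],
    [23, 20, 0],
    [23, 20, 0],
    [23, 20, 0],
    [23, 20, 0],
    [23, 20, 0],
    [23, 20, 0],
    [23, 20, 0],
    [23, 20, 0],
    [23, 20, 0],
    [23, 16, 0],
    [0, 0, 0],
    [0, 0, 0]
  ],
  "spin": [-1.9, -1.9, -1.9, -1.9, -1.9, -1.9, -1.9, -1.9, -1.9, -1.9, -1.9, -1.9, -1.9, -1.9, -1.9, -1.9, 0, 0],
  "jaw": -1
}}

```text
time: 1.9
tool_pos: [0.5568, -0.1736, 0.404]
tool_rot: [3.142, 0.002, -0.161]
contact_force: [-0.5, -0.4, -0.9]
opening: 0.0005
grip_force: 0.0
```

```bash
python3 - <<'E'
from h import *
c=read_camera("wrist"); cv2.imwrite("pics/w1.png",c["img"][...,::-1]); w=cloud(c)
X,Y,Z=np.moveaxis(w,2,0); im=c["img"].astype(int); R,G,B=np.moveaxis(im,2,0)
H,S,V=np.moveaxis(cv2.cvtColor(c["img"],cv2.COLOR_RGB2HSV).astype(int),2,0)
def rep(n,m):
    p=w[m]
    if len(p)>5: print(n,len(p),*np.round(np.percentile(p*1000,[3,50,97],axis=0),1),cv2.minAreaRect((p[:,:2]*1000).astype(np.float32)))
rep("red",(R>G+60)&(S>150)&(Z>.05)&(Z<.2)&(Y<-.1)); rep("pink",(R>G+25)&(S<150)&(Z<.035)&(Z>.015)&(X>.58)&(Y<-.14)&(Y>-.23))
E
```

```text
red 277 [ 527.5 -175.5   95.9] [ 530.2 -170.4  112.6] [ 533.2 -165.4  129.3] ((530.3619995117188, -170.55618286132812), (11.547870635986328, 6.3587470054626465), 80.35972595214844)
pink 1908 [ 610.7 -206.7   20. ] [ 631.  -187.    21.4] [ 650.4 -167.4   23. ] ((630.4481811523438, -186.994384765625), (41.450828552246094, 40.96916198730469), 80.86090087890625)
```

View pics/w1.png

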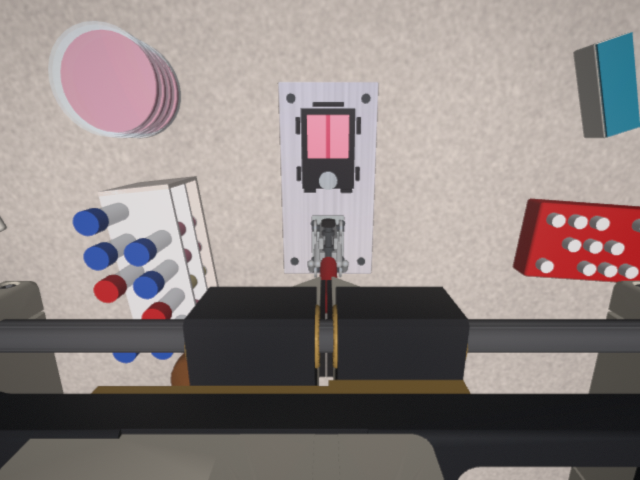

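The wrist view shows the window at (328,136), which is (630.5,-187.0) mm with yaw -9.2°. The grip stands below at (328,268), with its back face at jig x ≈ -102. I'll lower the shut fingers behind it and push.

Emit:
{"op": "arm_command", "data": {
  "xyz": [
    [0, 0, -20],
    [0, 0, -20],
    [0, 0, -20],
    [0, 0, -20],
    [0, 0, -21],
    [-8, 1, 0],
    [-8, 1, 0],
    [-8, 1, 1],
    [-8, 1, 1],
    [-7, 1, 1],
    [-7, 1, 1],
    [0, 0, 0]
  ],
  "spin": [0, 0, 0, 0, 0, 0, 0, 0, 0, 0, 0, 0]
}}

```text
time: 3.15
tool_pos: [0.5099, -0.1677, 0.3082]
tool_rot: [3.141, 0.0, -0.163]
contact_force: [-0.2, 0.1, 0.5]
opening: 0.0004
grip_force: 0.0
```

Emit:
{"op": "arm_command", "data": {
  "xyz": [
    [-7, 1, -1],
    [-7, 1, -3],
    [-6, 1, -4],
    [-6, 1, -4],
    [-5, 1, -5],
    [-4, 1, -5],
    [-4, 1, -6],
    [-3, 0, -6],
    [-2, 0, -7],
    [-2, 1, -7],
    [-1, 0, -7],
    [-1, 0, -6]
  ],
  "spin": [0, 0, 0, 0, 0, 0, 0, 0, 0, 0, 0, 0]
}}

```text
time: 4.35
tool_pos: [0.4626, -0.1598, 0.2459]
tool_rot: [-3.141, 0.001, -0.163]
contact_force: [-2.3, 1.2, 4.0]
opening: 0.0
grip_force: 2.3
```

```bash
cat > red.py <<'E'
from h import *
import sys
o=observe(); print(o["time"],o["tool_pos"],o["contact_force"])
for n in ("scene","top"):
    c=read_camera(n); w=cloud(c); X,Y,Z=np.moveaxis(w,2,0); R,G,B=np.moveaxis(c["img"].astype(int),2,0)
    m=(R>G+60)&(X>.40)&(X<.56)&(Y>-.2)&(Y<-.12)&(Z>.035)&(Z<.17); p=w[m]-[.6305,-.187,0]
    a=np.radians(-9.2); q=np.c_[p[:,0]*np.cos(a)+p[:,1]*np.sin(a),p[:,2]]*1000
    print(n,len(q)); 
    if len(q)>3: print(np.round(np.percentile(q,[3,50,97],axis=0)))
    cv2.imwrite(f"pics/{n}_{sys.argv[1]}.png",cv2.resize(c["img"][130:330,180:430,::-1] if n=="scene" else c["img"][180:330,300:450,::-1],None,fx=3,fy=3))
E
python3 red.py a
```

```text
4.35 [ 0.46261006 -0.15980751  0.24593196] [-2.31494944  1.19202154  4.03075113]
scene 22
[[-164.   60.]
 [-153.   64.]
 [-145.   68.]]
top 0
```

Emit:
{"op": "arm_command", "data": {
  "xyz": [
    [-2, 0, -2],
    [-2, 0, -2],
    [0, 0, -1],
    [0, 0, 0],
    [0, 0, 0]
  ],
  "spin": [0, 0, 0, 0, 0]
}}

```text
time: 4.95
tool_pos: [0.4594, -0.1601, 0.2427]
tool_rot: [3.141, -0.003, -0.163]
contact_force: [1.8, 0.9, 6.5]
opening: 0.0006
grip_force: 3.1
```

Emit:
{"op": "arm_command", "data": {
  "xyz": [
    [0, 0, -3],
    [0, 0, -3],
    [0, 0, 0],
    [0, 0, 0]
  ],
  "spin": [0, 0, 0, 0]
}}

```text
time: 5.35
tool_pos: [0.4586, -0.16, 0.2361]
tool_rot: [3.141, -0.0, -0.163]
contact_force: [-1.0, 0.5, 4.7]
opening: 0.0004
grip_force: 2.7
```

```bash
python3 red.py b; python3 -c "
from h import *
cv2.imwrite('pics/ab.png',np.hstack([cv2.imread('pics/scene_b.png')[:,150:600],cv2.resize(cv2.imread('pics/top_b.png'),(350,350))]+[]) if 0 else cv2.imread('pics/scene_b.png'))"
```

```text
5.35 [ 0.45864039 -0.15997408  0.23613112] [-0.97185255  0.51059405  4.73603424]
scene 22
[[-167.   50.]
 [-157.   55.]
 [-147.   60.]]
top 0
```

View pics/ab.png

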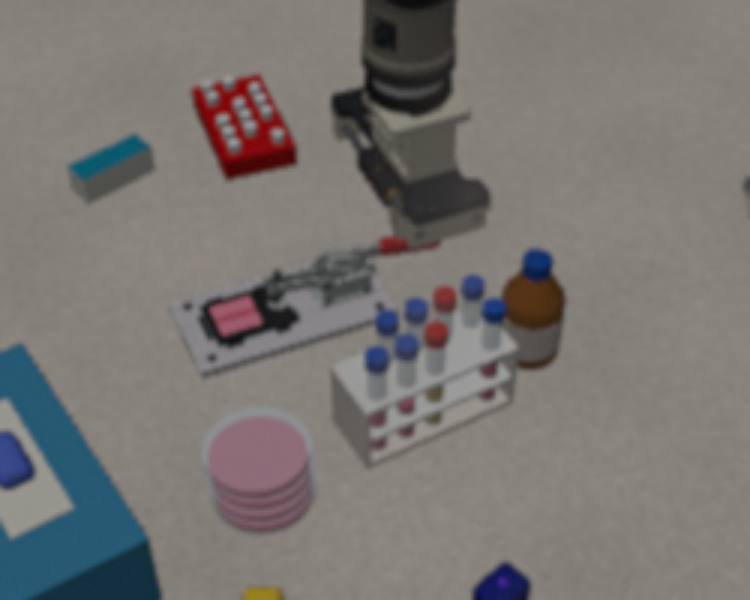

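The scene crop shows the handle level at (405,243) and the arm down on the cell's end at (275,285). I'll lift off and check that it stays.

Emit:
{"op": "arm_command", "data": {
  "xyz": [
    [0, 0, 5],
    [0, 0, 10],
    [0, 0, 20],
    [0, 0, 40],
    [0, 0, 40],
    [0, 0, 40],
    [0, 0, 0],
    [0, 0, 0],
    [0, 0, 0],
    [0, 0, 0]
  ],
  "spin": [0, 0, 0, 0, 0, 0, 0, 0, 0, 0]
}}

```text
time: 6.45
tool_pos: [0.4585, -0.1597, 0.3893]
tool_rot: [-3.141, 0.003, -0.163]
contact_force: [0.3, -0.2, -0.4]
opening: 0.0006
grip_force: 0.0
```

```bash
python3 red.py c;  python3 - <<'E'
from h import *
c=read_camera("wrist"); cv2.imwrite("pics/w2.png",c["img"][...,::-1]); w=cloud(c); X,Y,Z=np.moveaxis(w,2,0); R,G,B=np.moveaxis(c["img"].astype(int),2,0)
p=w-[.6305,-.187,0]; a=np.radians(-9.2); jx=p[...,0]*np.cos(a)+p[...,1]*np.sin(a); jy=-p[...,0]*np.sin(a)+p[...,1]*np.cos(a)
for x in range(-90,-28,6):
    m=(abs(jy)<5)&(abs(jx-x)<3); print(x,m.sum(),np.round(np.nanpercentile(Z[m]*1000,[50,95]),1) if m.any() else "")
m=(R>G+25)&(Z<.035)&(Z>.015)&(abs(jx)<30)&(abs(jy)<30); print(np.median(w[m],0))
E
```

```text
6.45 [ 0.45845147 -0.1597482   0.38932046] [ 0.313706   -0.22596066 -0.35462666]
scene 58
[[-198.   60.]
 [-170.   65.]
 [-145.   69.]]
top 31
[[-207.   60.]
 [-199.   67.]
 [-193.   71.]]
-90 0 
-84 0 
-78 0 
-72 0 
-66 0 
-60 0 
-54 0 
-48 0 
-42 0 
-36 0 
-30 0 
[ 0.49861001 -0.39275028  0.02712921]
```

View pics/w2.png

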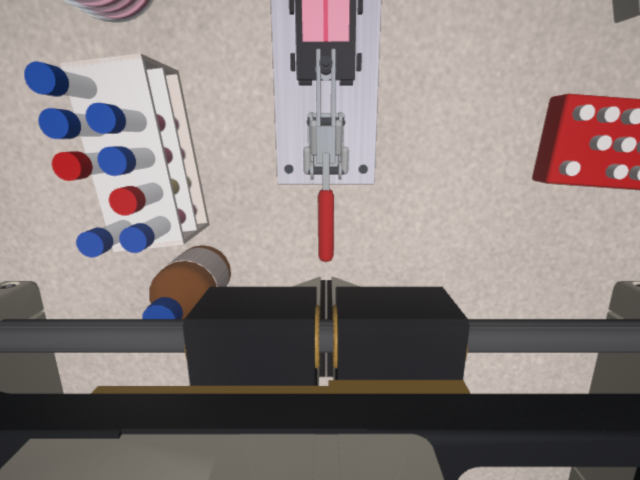

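The handle lies level at (326,225) and the arm reaches the cell's steel spot. The grip top is at about 69 mm, as it should be when locked. I'll check the arm height with the units fixed.

```bash
python3 - <<'E'
from h import *
c=read_camera("wrist"); w=cloud(c)*1000; Z=w[...,2]; R,G,B=np.moveaxis(c["img"].astype(int),2,0)
p=w-[630.5,-187,0]; a=np.radians(-9.2); jx=p[...,0]*np.cos(a)+p[...,1]*np.sin(a); jy=-p[...,0]*np.sin(a)+p[...,1]*np.cos(a)
for x in list(range(-210,-146,12))+list(range(-90,-28,6)):
    m=(abs(jy)<9)&(abs(jx-x)<3)&(Z<100); print(x,m.sum(),np.round(np.nanpercentile(Z[m],[50,95]),1) if m.any() else "")
E
```

```text
-210 6 [-0.7 -0.6]
-198 108 [66.6 68.2]
-186 113 [66.6 68.5]
-174 114 [67.2 68.8]
-162 117 [67.5 69.3]
-150 169 [66.8 69.3]
-90 164 [59.  62.4]
-84 126 [41.8 60.2]
-78 133 [18.3 43.5]
-72 144 [14.7 44.1]
-66 143 [14.9 44. ]
-60 147 [15.1 44.2]
-54 149 [14.9 44.2]
-48 223 [34.7 47.8]
-42 167 [47.2 55.9]
-36 93 [44.1 48.1]
-30 97 [22.  44.7]
```

The arm is level at 44 mm all along, so the clamp is locked. Next I'll move towards the lamp, stop short of it, and measure with the wrist camera.

Emit:
{"op": "arm_command", "data": {
  "xyz": [
    [8, 25, 0],
    [8, 25, 0],
    [8, 25, 0],
    [8, 25, 0],
    [8, 25, 0],
    [8, 25, 0],
    [8, 25, 0],
    [8, 25, 0],
    [8, 25, 0],
    [8, 25, 0],
    [8, 25, 0],
    [8, 25, 0],
    [8, 25, 0],
    [8, 25, 0],
    [8, 25, 0],
    [8, 22, 0],
    [0, 0, 0],
    [0, 0, 0]
  ],
  "spin": [1.3, 1.3, 1.3, 1.3, 1.3, 1.3, 1.3, 1.3, 1.3, 1.3, 1.3, 1.3, 1.3, 1.3, 1.3, 1.3, 0, 0],
  "jaw": 1
}}

```text
time: 8.45
tool_pos: [0.5867, 0.2373, 0.3899]
tool_rot: [3.141, 0.002, 0.201]
contact_force: [0.5, -0.0, -0.2]
opening: 0.0917
grip_force: 0.0
```

```bash
python3 - <<'E'
from h import *
c=read_camera("wrist"); cv2.imwrite("pics/w3.png",c["img"][...,::-1]); w=cloud(c)*1000; X,Y,Z=np.moveaxis(w,2,0); R,G,B=np.moveaxis(c["img"].astype(int),2,0)
def rep(n,m):
    p=w[m]
    if len(p)>5: print(n,len(p),*np.round(np.percentile(p,[3,50,97],axis=0),1),cv2.minAreaRect(p[:,:2].astype(np.float32)))
b=(X>590)&(X<760)&(Y>150)&(Y<330)
rep("top",b&(Z>122)&(Z<140)); rep("cradle",b&(Z>15)&(Z<25)&(R>110)); rep("head",b&(Z>25)&(Z<45)&(R<90))
E
```

```text
top 2234 [630.7 224.6 124. ] [647.6 237.9 129. ] [663.5 251.1 130.8] ((646.5112915039062, 237.34286499023438), (36.14527893066406, 28.03192901611328), 11.302591323852539)
cradle 1577 [614.5 164.1  17.2] [658.3 239.3  19.5] [756.1 276.1  21.4] ((673.9244995117188, 202.83615112304688), (85.63650512695312, 180.69345092773438), 39.622276306152344)
head 253 [625.5 206.3  25.1] [647.8 258.6  25.8] [670.5 267.3  31.1] ((681.35498046875, 201.2557373046875), (60.5284309387207, 166.57908630371094), 42.931705474853516)
```

View pics/w3.png

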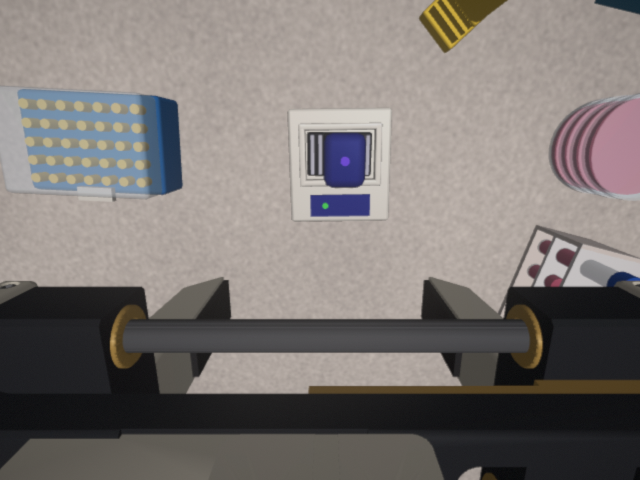

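The lamp's blue handle is at (344,158) and its top fits (646.5,237.5) mm at yaw 11.3°. I'll move over it, descend and grip.

Emit:
{"op": "arm_command", "data": {
  "xyz": [
    [15, 0, 0],
    [15, 0, 0],
    [15, 0, 0],
    [15, 0, 0],
    [0, 0, -20],
    [0, 0, -20],
    [0, 0, -20],
    [0, 0, -20],
    [0, 0, -20],
    [0, 0, -20],
    [0, 0, -18],
    [0, 0, 0]
  ],
  "spin": [0, 0, 0, 0, 0, 0, 0, 0, 0, 0, 0, 0]
}}

```text
time: 9.7
tool_pos: [0.646, 0.2357, 0.2499]
tool_rot: [3.141, 0.006, 0.199]
contact_force: [-1.1, -0.2, -0.5]
opening: 0.0916
grip_force: 0.0
```

Emit:
{"op": "arm_command", "data": {
  "xyz": [
    [0, 0, 0],
    [0, 0, 0],
    [0, 0, 0],
    [0, 0, 0],
    [0, 0, 0],
    [0, 0, 0],
    [0, 0, 0],
    [0, 0, 0]
  ],
  "spin": [0, 0, 0, 0, 0, 0, 0, 0],
  "jaw": -1,
  "squeeze": 30
}}

```text
time: 10.5
tool_pos: [0.6468, 0.2371, 0.2527]
tool_rot: [3.142, 0.0, 0.2]
contact_force: [0.4, -0.0, -0.2]
opening: 0.0325
grip_force: 0.0
```

Emit:
{"op": "arm_command", "data": {
  "xyz": [
    [0, 0, 0],
    [0, 0, 0],
    [0, 0, 0],
    [0, 0, 0],
    [0, 0, 5],
    [0, 0, 10],
    [0, 0, 15],
    [0, 0, 20],
    [0, 0, 20],
    [0, 0, 20],
    [0, 0, 20],
    [0, 0, 20],
    [0, 0, 15],
    [0, 0, 0],
    [0, 0, 0]
  ],
  "spin": [0, 0, 0, 0, 0, 0, 0, 0, 0, 0, 0, 0, 0, 0, 0]
}}

```text
time: 12.0
tool_pos: [0.6466, 0.2371, 0.3983]
tool_rot: [3.142, -0.001, 0.2]
contact_force: [0.5, -0.3, -2.3]
opening: 0.0279
grip_force: 30.0
```

Emit:
{"op": "arm_command", "data": {
  "xyz": [
    [-1, -10, 0],
    [-1, -20, 0],
    [-1, -22, 0],
    [-1, -23, 0],
    [-1, -23, 0],
    [-1, -23, 0],
    [-1, -23, 0],
    [-1, -23, 0],
    [-1, -23, 0],
    [-1, -23, 0],
    [-1, -23, 0],
    [-1, -23, 0],
    [-1, -23, 0],
    [-1, -23, 0],
    [-1, -23, 0],
    [-1, -23, 0],
    [0, -23, 0],
    [0, -22, 0],
    [0, -18, 0],
    [0, -10, 0]
  ],
  "spin": [-1, -1, -1, -1, -1, -1, -1, -1, -1, -1, -1.1, -1.1, -1.1, -1.1, -1.1, -1.1, -1.1, -1, -1, -1]
}}

```text
time: 14.0
tool_pos: [0.63, -0.1894, 0.3973]
tool_rot: [3.141, 0.001, -0.165]
contact_force: [0.2, -0.5, -2.2]
opening: 0.0278
grip_force: 30.0
```

Emit:
{"op": "arm_command", "data": {
  "xyz": [
    [0, 0, 0],
    [0, 0, 0],
    [0, 0, 0],
    [0, 0, 0]
  ],
  "spin": [0, 0, 0, 0]
}}

```text
time: 14.4
tool_pos: [0.6309, -0.1859, 0.3979]
tool_rot: [-3.142, -0.0, -0.16]
contact_force: [0.3, 0.6, -2.9]
opening: 0.0275
grip_force: 30.0
```

```bash
cat > chk.py <<'E'
from h import *
import sys
o=observe(); print(o["tool_pos"],o["tool_rot"],o["grip_force"])
for n in ("wrist","scene","top"):
    c=read_camera(n); w=cloud(c)*1000; X,Y,Z=np.moveaxis(w,2,0); R,G,B=np.moveaxis(c["img"].astype(int),2,0)
    cv2.imwrite(f"pics/{n}_{sys.argv[1]}.png",c["img"][...,::-1])
    d=np.hypot(X-630.5,Y+187)
    def rep(nm,m):
        p=w[m]
        if len(p)>5: print(n,nm,len(p),*np.round(np.percentile(p,[3,50,97],axis=0),1),cv2.minAreaRect(p[:,:2].astype(np.float32)))
    rep("pink",(d<40)&(R>G+25)&(Z<35)&(Z>12))
    rep("dark",(d<60)&(R<110)&(B<120)&(Z>float(sys.argv[2]))&(Z<float(sys.argv[3])))
E
python3 chk.py d 140 200
```

```text
[ 0.63092949 -0.18588231  0.39786206] [-3.14156144e+00 -6.43831076e-05 -1.59589730e-01] 29.986243844032288
wrist pink 1286 [ 619.8 -207.3   20.1] [ 635.1 -187.6   21.5] [ 650.3 -167.8   22.9] ((634.901611328125, -187.6400146484375), (41.4974365234375, 31.092370986938477), 80.73906707763672)
wrist dark 2436 [ 625.5 -215.1  156.1] [ 647.8 -188.6  170.7] [ 654.5 -159.4  197.1] ((635.963134765625, -186.24034118652344), (59.49013900756836, 31.25758171081543), 80.3713607788086)
scene pink 171 [ 610.6 -206.9   17.6] [ 631.3 -185.3   21. ] [ 651.5 -165.2   23.6] ((631.8323974609375, -186.931640625), (47.39668655395508, 42.75996780395508), 80.16300201416016)
scene dark 343 [ 619.2 -208.4  155.3] [ 641.4 -165.   175. ] [ 654.8 -154.7  197.8] ((632.9970092773438, -183.9738006591797), (60.634891510009766, 40.79823684692383), 80.99958038330078)
top dark 80 [ 606.6 -208.5  166. ] [ 612.6 -190.9  173.3] [ 627.4 -156.5  198.2] ((616.9800415039062, -182.5484161376953), (56.747039794921875, 22.40814971923828), 89.18956756591797)
```

Head centred at about (631.5,-186), with the window at (630.7,-187.3) and both yaws near -9.4°. Descending.

Emit:
{"op": "arm_command", "data": {
  "xyz": [
    [0, -1, -6],
    [0, 0, -12],
    [0, 0, -14],
    [0, 0, -14],
    [0, 0, -14],
    [0, 0, -14],
    [0, 0, -12],
    [0, 0, -10],
    [0, 0, -8],
    [0, 0, -6],
    [0, 0, -4],
    [0, 0, -3],
    [0, 0, -2],
    [0, 0, 0],
    [0, 0, 0],
    [0, 0, 0],
    [0, 0, 0],
    [0, 0, 0],
    [0, 0, 0]
  ],
  "spin": [0, 0, 0, 0, 0, 0, 0, 0, 0, 0, 0, 0, 0, 0, 0, 0, 0, 0, 0]
}}

```text
time: 16.45
tool_pos: [0.6308, -0.1879, 0.2788]
tool_rot: [3.141, -0.0, -0.161]
contact_force: [-1.0, 0.5, -2.8]
opening: 0.0278
grip_force: 30.0
```

```bash
python3 chk.py e 28 75
```

```text
[ 0.63080054 -0.18787815  0.27879076] [ 3.14147669e+00 -7.28884845e-05 -1.61017977e-01] 29.98619556427002
wrist pink 241 [ 645.4 -208.5   20.2] [ 649.  -189.9   21.5] [ 652.6 -171.    22.9] ((648.9154052734375, -189.7737579345703), (40.6619873046875, 3.059908866882324), 80.9958724975586)
wrist dark 2219 [ 624.8 -217.3   36.8] [ 647.3 -190.7   51.5] [ 654.6 -161.2   73.7] ((636.0579833984375, -188.30810546875), (59.386070251464844, 31.070959091186523), 80.16521453857422)
scene pink 33 [ 619.4 -200.3   18.9] [ 641.1 -168.8   21.4] [ 653.3 -162.7   23.6] ((641.935791015625, -176.50387573242188), (26.55489158630371, 48.77641296386719), 40.363895416259766)
scene dark 331 [ 577.2 -207.6   34.5] [ 635.  -170.4   50.6] [ 654.3 -156.8   73.3] ((612.8712158203125, -182.2012481689453), (59.69834518432617, 82.93708038330078), 78.43463134765625)
```

View pics/wrist_e.png

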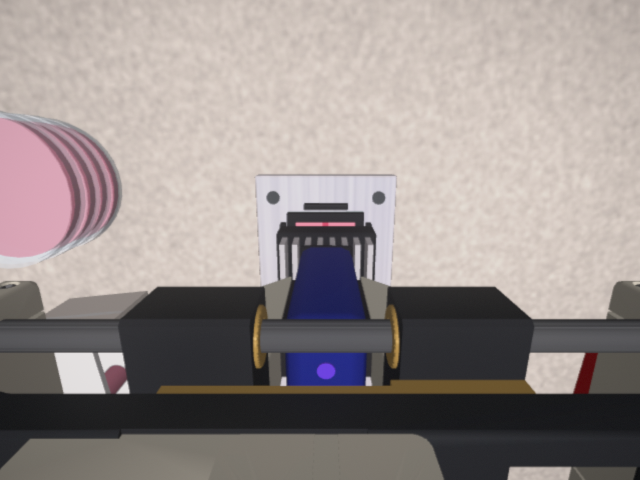

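The lamp is held square over the window, with the cell's front strip at (325,224) centred ahead of the head. The face is at about 34 mm, roughly 12 mm above the window, and within 2 mm in x and y. Handing in.

```bash
python3 -c "
from cell import *
print(hand_in())"
```

```text
the job is handed in; nothing more can be done
None
```

I handed the job in, but no verdict came back: by my measurements the clamp is locked with its arm level on the cell, and the lamp is held level and square about 12 mm above the window, within about 2 mm of its middle.

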